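# Set out the sharpening station

## Task

Set out the sharpening stones to the right of the dark coarse stone in its holder, as seen from the robot's side of the bench: the orange-brown medium stone next to it, then the white fine stone, all three parallel with their ends level and about 40 mm of bench between neighbouring stones, and the little blue nagura resting in the middle of the fine stone's top. Lift only the top (yellow) cup off the nested stack and stand it upright behind the medium stone, that is beyond its far end, in line with it and about 30 mm clear of it. Set the stones down rather than dropping them, and leave the other cups, the leather strop and the honing guide where they are.

Things in the scene. Friction and masses are not known exactly. Their poses are not given: they have to be found in the camera images.
- coarse_stone (a point): Coarse stone, dark grey block 130 x 50 mm, top 40 mm above the bench, held in a fixed steel holder (184 x 56 mm, blue end jaws; a brass nut sticks out to 102 mm at the near end). Point: the stone's centre, 28 mm above the bench. x along its length, away from the robot; y to its left, across its width; z up. The row is built on its right (-y).
- medium_c (a point): Medium stone, loose: orange-brown block on a thin black base, 130 x 50 x 25 mm high in all, about 0.36 kg, both ends alike, lying flat on the bench, its length roughly away from the robot. Point: its centre, 12.5 mm above its underside; x along its length, y across its width, z up.
- fine_c (a point): Fine stone, loose: creamy white block on a thin black base, same size as the medium stone (130 x 50 x 25 mm, about 0.36 kg). The point is its centre, 12.5 mm above its underside; x along its length, y across its width, z up. The two ends are alike.
- nagura_c (a point): Nagura (little dressing stone), loose: light blue block 60 x 30 x 24 mm, about 90 g, lying flat on the bench. The point is its centre, 12 mm above its underside; x along its 60 mm length, y across its 30 mm width, z up. Its direction on the fine stone is free.
- cup_top_c (a point): Top cup of 3 alike, nested: yellow, 50 g, 50 mm high. Its top 20 mm is a straight collar 64 mm across; under it a 52 mm body tapers to 41. Thumb tab at the rim along its +x, 18 mm wide, to 54 mm from the axis; none at +-y. Point: on the axis, 25 mm below the rim; z up. Stacked, its foot is 41 mm above the bench, its rim 20.5 mm above the next cup's: fingers deeper than 18 mm grip both.
- cup_next_c (a point): Second cup of the stack, blue, same shape; the yellow one sits in it with about 1 mm of play. Its thumb tab points the opposite way from the yellow one's and so shows from above; the rest of it is hidden. It is nested in a third, green one that stands on the bench. Both are to stay. Point: on its axis, 25 mm below its rim.
- strop_c (a point): Leather strop, loose, not part of the job: a light wooden block with dark brown leather on top, 140 x 50 x 22 mm. The point is its centre, 11 mm above its underside; x along its length.
- guide_c (a point): Honing guide, loose, not part of the job: grey casting 50 x 58 mm, 28 mm high, with a brass roller and a brass knob that sticks out to 58 mm on its -y side. The point is its centre, 16 mm above its underside.
Not all that is in view belongs to the job. There is more than one size of the part that bears nagura_c; the job needs the largest.

How it is judged:
At the end, for the whole second after the job is handed in: Stones flat, side by side: centres 90 mm apart (+-16), ends level (15 mm; fine to coarse 22), parallel (8 deg). Nagura flat on fine stone, 20 mm along, 12 mm across of its middle. Yellow cup upright, 110 to 147 mm beyond medium's centre, 22 mm off its line. All released, at rest (x of medium_c in the frame of coarse_stone between -0.015 and 0.015 m and y of medium_c in the frame of coarse_stone between -0.106 and -0.074 m and angle between the x axis of medium_c and the x axis of coarse_stone, either way round below 0.14 rad and angle between each of medium_c, fine_c, nagura_c, cup_top_c's own z axis and vertical below 0.06 rad and height (world z) of medium_c between 0.008 and 0.018 m and x of fine_c in the frame of coarse_stone between -0.022 and 0.022 m and y of fine_c in the frame of coarse_stone between -0.207 and -0.153 m and horizontal distance between fine_c and medium_c between 0.074 and 0.107 m and angle between the x axis of fine_c and the x axis of medium_c, either way round below 0.14 rad and height (world z) of fine_c between 0.008 and 0.018 m and x of nagura_c in the frame of fine_c between -0.02 and 0.02 m and y of nagura_c in the frame of fine_c between -0.012 and 0.012 m and z of nagura_c in the frame of fine_c between 0.02 and 0.03 m and x of cup_top_c in the frame of coarse_stone above 0.09 m and y of cup_top_c in the frame of coarse_stone between -0.112 and -0.068 m and horizontal distance between cup_top_c and medium_c between 0.11 and 0.147 m and height (world z) of cup_top_c between 0.018 and 0.032 m and linear speed of each of medium, fine, nagura, cup_top below 0.02 m/s and angular speed of each of medium, fine, nagura, cup_top below 0.2 rad/s); the robot touches nothing.
It fails at once if the second cup is dragged along (moved more than 15 mm) (distance of cup_next_c from where it was at the start of the episode above 0.015 m).
It fails at once if strop or honing guide moved more than 20 mm (distance of any of strop_c, guide_c from where it was at the start of the episode above 0.02 m).
It fails at once if a stone or the nagura dropped or slammed down (faster than 0.5 m/s within about 20 mm of where it lands) ((height (world z) of medium_c below 0.03 m and linear speed of medium above 0.5 m/s) or (height (world z) of fine_c below 0.03 m and linear speed of fine above 0.5 m/s) or ((height (world z) of nagura_c below 0.03 m and linear speed of nagura above 0.5 m/s) or (distance between nagura_c and fine_c below 0.045 m and linear speed of nagura above 0.5 m/s))).
It also fails if it takes over 120 s, if anything falls off the work surface, if the arm or the gripper's body presses on something with over 40 N, if the wrist force passes 120 N, or if a joint passes its speed limit or range.

## Robot

A 6-joint arm with a two-finger parallel gripper is mounted at the origin on the work surface. World frame = base frame: x ahead of the robot, y to its left, z up, the work surface at z = 0. Lengths are in m, angles in rad, forces in N, time in s.
With the tool pointing down it reaches from about 0.25 to 0.85 m from the base axis. Payload 12.5 kg.
Tool frame: the origin (TCP) lies midway between the tips of the shut fingers; the grasp point (between the pads) lies 19 mm behind it (pinch_z is the distance from the TCP to the grasp point, in m); z points along the fingers, y is the line along which they close (so a half turn about z gives the same grasp; the last joint's range is limited). The gripper opens to 93 mm and grips with 3 to 60 N. Pads are 15 mm wide; open, the fingers measure 128 mm over their backs; the gripper's body (75 mm by 188 mm) begins 65 mm behind the grasp point.
Start: joints at [-1.415, 0.351, 1.652, -0, 1.139, -0.085], TCP at [0.131, -0.534, 0.186] pointing down, gripper open.
Joint ranges: [-2.75, 2.75], [-0.79, 2.1], [0.01, 2.65], [-1.57, 4.71], [0.07, 3.14], [-2.87, 2.87]. Speed limits (rad/s): [2.22, 2.22, 2.79, 3.14, 3.14, 3.14].

## Interface

Orientations are given as a unit quaternion [x, y, z, w].
In Python, from bench import * gives the robot as it stands. The module is installed in compiled form; this text tells all that it offers.
- The arm moves only by the shell command python3 -m inch 'ROWS'. ROWS is a JSON object of lists of equal length, an entry for each row: "travel": the shift along the tool's x, y, z in units of 150 mm (1.0 is 150 mm), a list of three; "twist": the turn, a rotation vector about the tool's x, y, z in units of 180 degrees (1.0 is 180 degrees), a list of three; "fingers": the opening, from -1 (shut) to 1 (fully open). A call has exactly 5 rows; each row is the pose to reach, as a shift and turn from the pose commanded when the call began, along the tool's axes at that moment, turning the shorter way round; what a row does not reach only later rows make up. A row lasts 1/8 s, in which the tool goes at most 62.5 mm and 10.7 degrees, less where a joint would pass 70% of its speed; a pose out of reach is approached as far as the arm can. A call with a number of a shift or a turn outside -1 to 1 is refused whole. A call with a gripper value outside its range is refused whole. The fingers move at their own pace and stop on an object; the grip force is fixed at half the most. Time passes only in rows, so rows that repeat a pose let the fingers close, or fill a call up. It gives the time, the measured TCP pose, the force, the opening and the grip force at its end, in the units of the state.
- observe(): the state, without advancing time (a new reading comes with each control period).
- grab_frame(name): name is "scene" or "top" or "wrist"; returns a dict with "color" (400x640x3 uint8, red, green, blue), "range_z" (400x640 float32, m along the optical axis (not along the pixel's ray), 0 where there is no reading), "mtx" (3x3 intrinsics, pixels), "dist" ([k1, k2, p1, p2, k3] as OpenCV has them; the pictures are not rectified), "extrinsics" (4x4, takes a point from camera to world coordinates). Camera axes: x right, y down, z forward; pixel columns grow to the right and rows downward; lengths in m; the calibration is good to about 2 mm. A picture is of the moment at which its call begins.
- hand_in(): hands the job in; it is judged then, once.
The state is a dict: "time_s": time; "joint_positions": joint angles; "qvel": joint speeds; "joint_torque": joint torques, N m; "eef_pos": TCP position; "tool_rot": TCP orientation; "wrist_force": force on the tool from outside, world axes, zero at the start; "torque": the same for the moment, N m; "opening": opening from 0.0 (shut) to 1.0 (fully open); "grip_force": force on a finger pad.
Only numpy, scipy, OpenCV 4.12 (cv2) and the standard library are available. Lean on these libraries where they do the work, as an engineer would, in place of code of your own. Each camera call takes 0.05 s, during which the arm holds its last target. There are 200 camera calls.

## Working session

There is one attempt and no reset: what is moved stays moved. The work goes in short steps, Python scripts to look and compute and a shell command to move; the robot and the scene stay as the last step left them, time stands still between calls to the robot, and variables do not carry over. Pictures are saved under pics/ and viewed, at most 14 in all, crops included, and the job is handed in when it is done.

```bash
mkdir -p pics
cat > h.py <<'E'
from bench import *
import numpy as np, cv2
def snap(cam,fn):
    f=grab_frame(cam); np.savez('pics/'+fn+'.npz',**f); cv2.imwrite('pics/'+fn+'.png',f['color'][:,:,::-1]); return f
def load(fn): return dict(np.load('pics/'+fn+'.npz'))
def ray(f,u,v):
    p=cv2.undistortPoints(np.array([[[u,v]]],float),f['mtx'],f['dist'])[0,0]
    return np.array([p[0],p[1],1.])
def atz(f,u,v,z):
    E=f['extrinsics'];d=E[:3,:3]@ray(f,u,v);o=E[:3,3];return o+d*(z-o[2])/d[2]
def dep(f,u,v):
    r=f['range_z'][int(v)-1:int(v)+2,int(u)-1:int(u)+2];E=f['extrinsics'];return E[:3,:3]@(ray(f,u,v)*np.median(r))+E[:3,3]
E
python3 - <<'E'
from h import *
for c in ('top','scene'):
    f=snap(c,c+'0'); print(c,np.round(f['extrinsics'],3).tolist(),np.round(f['mtx'],1).tolist())
print(observe())
E
```

```text
top [[-0.048, -0.971, 0.236, 0.215], [-0.999, 0.048, -0.005, -0.002], [-0.006, -0.236, -0.972, 1.302], [0.0, 0.0, 0.0, 1.0]] [[484.2, 0.0, 319.8], [0.0, 484.2, 205.1], [0.0, 0.0, 1.0]]
scene [[-0.873, 0.341, -0.348, 0.906], [0.487, 0.606, -0.629, 0.687], [-0.004, -0.719, -0.695, 0.865], [0.0, 0.0, 0.0, 1.0]] [[414.6, 0.0, 320.9], [0.0, 414.6, 197.4], [0.0, 0.0, 1.0]]
{'time_s': 0.1, 'joint_positions': array([-1.41459119e+00,  3.51194295e-01,  1.65236720e+00, -4.63135475e-05,
        1.13908870e+00, -8.46049718e-02]), 'qvel': array([ 0.00037792, -0.00205189, -0.00066738,  0.00029832,  0.00085669,
       -0.00043829]), 'joint_torque': array([ 1.36107799e-03, -4.98027635e+01, -2.85704720e+01,  7.00861844e-02,
        2.39424454e-02, -3.23767415e-05]), 'eef_pos': array([ 0.13112439, -0.53378286,  0.18574604]), 'tool_rot': array([ 9.92758760e-01,  1.20123953e-01, -3.99396370e-05, -5.27680551e-04]), 'wrist_force': array([ 0.02395405, -0.14953941, -0.39600148]), 'torque': array([-0.0037326 ,  0.00443491, -0.02064378]), 'grip_force': 0.0, 'opening': 1.0018688738189585}
```

View pics/top0.png

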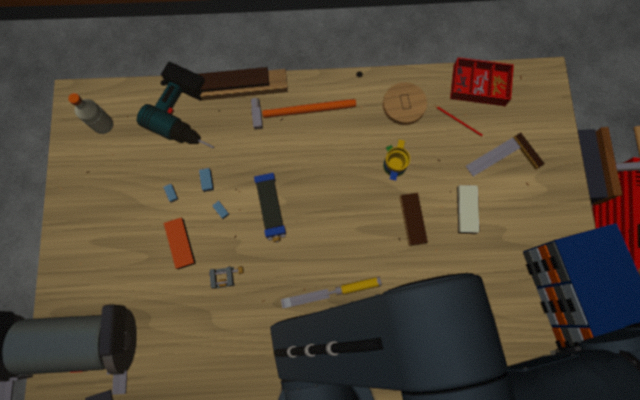

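View pics/scene0.png

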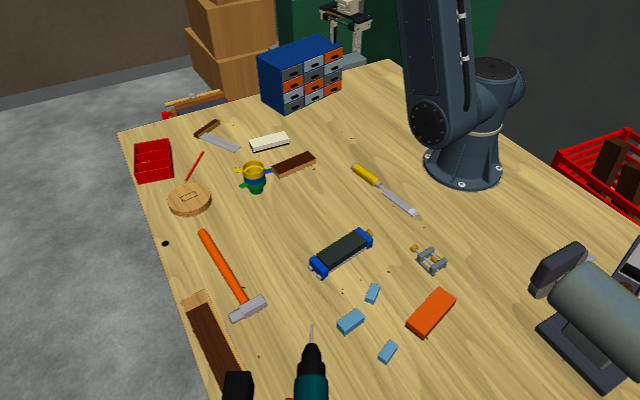

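The top view shows the coarse stone at (270,205), medium at (179,243), fine at (468,208), and the nagura candidates at (206,180), (170,192) and (221,210). The cups are at (397,158), the strop at (413,218) and the guide at (222,277). The scene view shows the same, with the largest blue block at (350,320).

```bash
cat >> h.py <<'E'
def rect(f,box,cond,z,tol=0.006):
    "min-area rectangle, world xy, of pixels in box that pass cond(hsv) and whose height is near z"
    u0,v0,u1,v1=box; hsv=cv2.cvtColor(f['color'],cv2.COLOR_RGB2HSV)[v0:v1,u0:u1].astype(int)
    m=(cond(hsv[...,0],hsv[...,1],hsv[...,2])).astype(np.uint8)
    n,l,s,_=cv2.connectedComponentsWithStats(m); 
    if n<2: return None
    k=1+np.argmax(s[1:,4]); c=max(cv2.findContours((l==k).astype(np.uint8),0,1)[0],key=len)[:,0,:]+[u0,v0]
    hs=np.array([dep(f,*p)[2] for p in np.argwhere(l==k)[::5,::-1]+[u0,v0]])
    P=np.array([atz(f,a,b,z)[:2] for a,b in c]); r=cv2.minAreaRect((P*1000).astype(np.float32))
    b=cv2.boxPoints(r); e=max(b[1]-b[0],b[2]-b[1],key=np.linalg.norm); a=np.degrees(np.arctan2(e[1],e[0])); a=(a+90)%180-90
    return dict(c=np.round(r[0],1),size=np.round(sorted(r[1]),1),ang=round(float(a),1),z=np.round(np.percentile(hs,[20,50,90])*1000,0),n=int(s[k,4]))
E
python3 - <<'E'
from h import *
f=load('top0')
blue=lambda h,s,v:(h>85)&(h<115)&(s>70)
print('med',rect(f,(155,205,205,280),lambda h,s,v:(s>150)&(h<12),.025))
print('fine',rect(f,(445,170,495,245),lambda h,s,v:(s<60)&(v>110),.025))
for n,b in dict(a=(190,160,218,196),b=(160,178,182,205),c=(208,196,235,222)).items(): print(n,rect(f,b,blue,.024))
print('coarse',rect(f,(250,170,292,240),lambda h,s,v:(s<110)&(v<75),.04))
for b in ((250,165,280,185),(258,225,292,245)): print('jaw',rect(f,b,lambda h,s,v:(h>105)&(h<130)&(s>120),.04))
print('strop',rect(f,(390,180,440,255),lambda h,s,v:(v<90),.022))
print('yel',rect(f,(370,130,425,185),lambda h,s,v:(h>20)&(h<32)&(s>170)&(v>80),.091))
im=f['color'][120:260,150:490,::-1]; cv2.imwrite('pics/c1.png',cv2.resize(im,None,fx=2.35,fy=2.35,interpolation=3))
im=f['color'][130:190,365:435,::-1]; cv2.imwrite('pics/c2.png',cv2.resize(im,None,fx=8,fy=8,interpolation=3))
E
```

```text
med {'c': array([441.6, 370.6]), 'size': array([ 51.8, 131.7]), 'ang': 16.1, 'z': array([23., 24., 25.]), 'n': 942}
fine {'c': array([ 497.9, -409.2]), 'size': array([ 50.5, 129. ]), 'ang': -6.4, 'z': array([23., 24., 25.]), 'n': 870}
a {'c': array([614.8, 300.1]), 'size': array([27.4, 57.4]), 'ang': 8.8, 'z': array([23., 23., 25.]), 'n': 200}
b {'c': array([581.3, 396.2]), 'size': array([19.2, 42.8]), 'ang': 23.2, 'z': array([16., 17., 19.]), 'n': 108}
c {'c': array([527.2, 260.5]), 'size': array([18.3, 42.3]), 'ang': 36.9, 'z': array([16., 17., 19.]), 'n': 104}
coarse {'c': array([538.1, 125.2]), 'size': array([ 53. , 141.8]), 'ang': 9.6, 'z': array([38., 39., 40.]), 'n': 866}
jaw {'c': array([606.2, 138.8]), 'size': array([16.8, 50.9]), 'ang': -81.0, 'z': array([34., 35., 36.]), 'n': 114}
jaw {'c': array([458.4, 113.8]), 'size': array([20.7, 50.7]), 'ang': -81.3, 'z': array([34., 34., 35.]), 'n': 145}
strop {'c': array([ 476.8, -258.5]), 'size': array([ 52.3, 143.3]), 'ang': 5.8, 'z': array([20., 21., 23.]), 'n': 976}
yel {'c': array([ 631.5, -225.4]), 'size': array([62.4, 82.9]), 'ang': -42.5, 'z': array([44., 71., 89.]), 'n': 457}
```

View pics/c2.png

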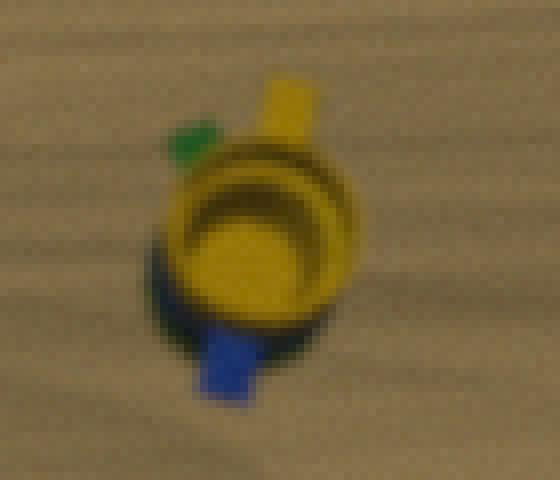

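View pics/c1.png

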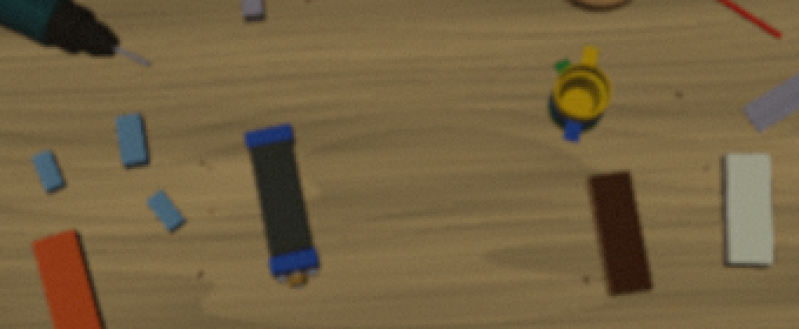

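The first crop is the cup stack. The yellow rim centre is near (265,235) in the crop, about full-image (397.6,158.9), and the yellow tab points up at roughly -14° world yaw. The blue tab is opposite and the green one is upper left. In the second crop all three stones, the largest nagura (left centre) and the holder are clear. Sizes and heights match the given ones.

```bash
cat >> h.py <<'E'
from scipy.spatial.transform import Rotation as R
def plan(x,y,z,yaw):
    "whole shift (units of 150 mm, tool axes) and twist to TCP x,y,z (mm), tool down, tool x at yaw (deg)"
    s=observe(); q=R.from_quat(s['tool_rot']); A=q.as_matrix()
    a=np.radians(yaw); B=np.array([[np.cos(a),np.sin(a),0],[np.sin(a),-np.cos(a),0],[0,0,-1]])
    t=A.T@(np.array([x,y,z])/1000-s['eef_pos'])/.15
    print('t',round(s['time_s'],1),'at',np.round(s['eef_pos']*1000,1),'yaw',round(float(np.degrees(np.arctan2(A[1,0],A[0,0]))),1),'travel',np.round(t,3),'twist',np.round(R.from_matrix(A.T@B).as_rotvec()/np.pi,3),'open',round(s['opening'],3))
E
python3 - <<'E'
from h import *
f=load('top0')
print('cup',atz(f,397.6,158.9,.091),'rim edges',atz(f,365+168/8,158.9,.091),atz(f,365+362/8,158.9,.091))
print('hammer',[dep(f,u,v).round(3) for u,v in ((290,110),(310,107),(350,103))],'chisel',dep(f,360,286).round(3), dep(f,310,297).round(3))
plan(498,-409,140,-6.4)
E
```

```text
cup [ 0.62430076 -0.21926947  0.091     ] rim edges [ 0.62584816 -0.18888309  0.091     ] [ 0.62260914 -0.25236475  0.091     ]
hammer [array([0.809, 0.062, 0.023]), array([0.815, 0.005, 0.024]), array([ 0.822, -0.11 ,  0.022])] chisel [ 0.304 -0.104  0.025] [0.283 0.028 0.003]
t 0.1 at [ 131.1 -533.8  185.7] yaw 13.8 travel [ 2.574 -0.224  0.305] twist [-0.     0.     0.112] open 1.002
```

```bash
python3 -m inch '{"travel":[[0.3,-0.03,0],[0.6,-0.06,0],[0.9,-0.1,0],[0.9,-0.1,0],[0.9,-0.1,0]],"twist":[[0,0,0],[0,0,0],[0,0,0],[0,0,0],[0,0,0]],"fingers":[1,1,1,1,1]}'
python3 -m inch '{"travel":[[0.3,-0.03,0],[0.6,-0.06,0],[0.9,-0.1,0],[0.9,-0.1,0],[0.9,-0.1,0]],"twist":[[0,0,0],[0,0,0],[0,0,0],[0,0,0],[0,0,0]],"fingers":[1,1,1,1,1]}'
python3 -m inch '{"travel":[[0.3,0,0.05],[0.6,0,0.1],[0.77,0,0.1],[0.77,0,0.1],[0.77,0,0.1]],"twist":[[0,0,0.05],[0,0,0.112],[0,0,0.112],[0,0,0.112],[0,0,0.112]],"fingers":[1,1,1,1,1]}'
python3 - <<'E'
from h import *
plan(498,-409,5,-6.4)
f=snap('wrist','w1'); print(np.round(f['extrinsics'],3).tolist())
print('fine',rect(f,(0,0,640,400),lambda h,s,v:(s<60)&(v>120),.025))
E
```

```text
time_s: 0.72
eef_pos: [0.2584, -0.4874, 0.186]
tool_rot: [0.993, 0.12, -0.0, -0.0]
wrist_force: [-1.3, -0.2, 0.7]
opening: 0.999
grip_force: 0.0
time_s: 1.35
eef_pos: [0.3852, -0.4412, 0.186]
tool_rot: [0.993, 0.12, -0.0, -0.0]
wrist_force: [0.3, -1.3, -0.5]
opening: 1.001
grip_force: 0.0
time_s: 1.98
eef_pos: [0.4969, -0.414, 0.1713]
tool_rot: [0.998, -0.056, -0.0, 0.0]
wrist_force: [-0.1, -0.9, 0.3]
opening: 1.002
grip_force: 0.0
t 2.0 at [ 496.9 -414.   171.3] yaw -6.4 travel [ 0.004 -0.034  1.109] twist [ 0.  0. -0.] open 1.002
[[-0.112, -0.959, -0.26, 0.57], [-0.994, 0.108, 0.029, -0.422], [0.0, 0.262, -0.965, 0.37], [0.0, 0.0, 0.0, 1.0]]
fine {'c': array([ 644.2, -495.5]), 'size': array([ 35.7, 153.8]), 'ang': -61.4, 'z': array([nan, nan, nan]), 'n': 4802}
  return _methods._mean(a, axis=axis, dtype=dtype,
  ret = ret.dtype.type(ret / rcount)
```

View pics/w1.png

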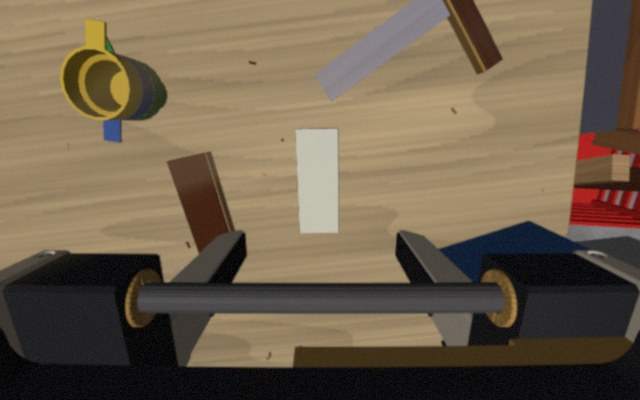

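The wrist view shows the whole fine stone at columns 297–338, rows 128–233, between the fingers. The cup rim is around (97,83), with the yellow tab going up.

Run:
```python
from h import *
f=load('w1')
print('fine',rect(f,(285,110,350,245),lambda h,s,v:(s<60)&(v>120),.025))
plan(498,-409,5,-6.4)
```

```text
fine {'c': array([ 500.2, -410.5]), 'size': array([ 50.1, 130.3]), 'ang': -5.4, 'z': array([25., 25., 25.]), 'n': 4350}
t 2.0 at [ 496.9 -414.   171.4] yaw -6.4 travel [ 0.004 -0.034  1.109] twist [ 0.  0. -0.] open 1.004
```

```bash
python3 -m inch '{"travel":[[0.02,-0.027,0.3],[0.02,-0.027,0.6],[0.02,-0.027,0.85],[0.02,-0.027,0.98],[0.02,-0.027,1.0]],"twist":[[0,0,-0.005],[0,0,-0.005],[0,0,-0.005],[0,0,-0.005],[0,0,-0.005]],"fingers":[1,1,1,1,1]}'
python3 -m inch '{"travel":[[0,0,0.05],[0,0,0.1],[0,0,0.105],[0,0,0.105],[0,0,0.105]],"twist":[[0,0,0],[0,0,0],[0,0,0],[0,0,0],[0,0,0]],"fingers":[1,1,0.3,-0.3,-0.5]}'
python3 -m inch '{"travel":[[0,0,0],[0,0,0],[0,0,0],[0,0,0],[0,0,0]],"twist":[[0,0,0],[0,0,0],[0,0,0],[0,0,0],[0,0,0]],"fingers":[-0.5,-0.5,-0.5,-0.5,-0.5]}'
python3 - <<'E'
from h import *
plan(500,-410,140,-5.5)
E
```

```text
time_s: 2.65
eef_pos: [0.5011, -0.4096, 0.0208]
tool_rot: [0.999, -0.048, -0.0, -0.0]
wrist_force: [0.6, 0.6, 0.6]
opening: 1.003
grip_force: 0.0
time_s: 3.28
eef_pos: [0.502, -0.4095, 0.0058]
tool_rot: [0.999, -0.048, 0.0, 0.0]
wrist_force: [-0.2, 1.0, 0.5]
opening: 0.727
grip_force: 0.0
time_s: 3.9
eef_pos: [0.5018, -0.4094, 0.0055]
tool_rot: [0.999, -0.048, 0.0, 0.0]
wrist_force: [-0.5, 0.6, -0.3]
opening: 0.26
grip_force: 0.0
t 3.9 at [ 501.8 -409.4    5.5] yaw -5.5 travel [-0.012  0.005 -0.897] twist [ 0. -0.  0.] open 0.26
```

Run:
```python
from h import *
f=snap('wrist','w2'); s=observe(); print(s['opening'],s['grip_force'])
```

```text
0.25271424746569676 0.0
```

View pics/w2.png

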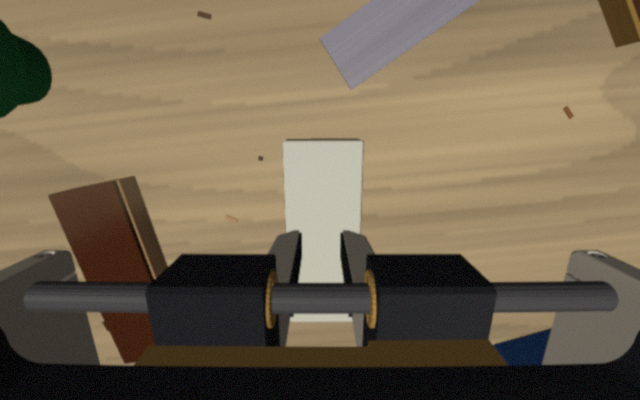

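The fingers look narrower than the stone (about 300–343 against the stone's 283–362), so they may be above it. I'll check their depth.

Run:
```python
from h import *
np.set_printoptions(suppress=True,linewidth=200)
f=load('w2'); f1=load('w1')
for u,v in ((287,238),(294,238),(355,238),(350,245),(287,260),(357,260),(322,160),(322,230),(322,312),(260,220),(270,180),(270,334)): print((u,v),dep(f,u,v).round(4))
for u,v in ((242,236),(240,250),(402,236),(405,250)): print('w1',(u,v),dep(f1,u,v).round(4))
print('top',rect(f,(275,100,370,225),lambda h,s,v:(s<60)&(v>120),.025))
s=observe(); print(s['wrist_force'],s['eef_pos'],s['grip_force'],f['extrinsics'][:3,3])
```

```text
(287, 238) [ 0.5134 -0.391   0.05  ]
(294, 238) [ 0.5131 -0.395   0.0501]
(355, 238) [ 0.5098 -0.4298  0.0503]
(350, 245) [ 0.5103 -0.426   0.0604]
(287, 260) [ 0.5135 -0.3942  0.0782]
(357, 260) [ 0.5103 -0.4276  0.0783]
(322, 160) [ 0.5528 -0.415   0.0251]
(322, 230) [ 0.5069 -0.4107  0.0251]
(322, 312) [ 0.5278 -0.4121  0.1395]
(260, 220) [ 0.5097 -0.3646 -0.0001]
(270, 180) [ 0.5391 -0.3763  0.0001]
(270, 334) [ 0.5222 -0.3977  0.1394]
w1 (242, 236) [ 0.5104 -0.3681  0.209 ]
w1 (240, 250) [ 0.5047 -0.3679  0.2165]
w1 (402, 236) [ 0.5006 -0.4626  0.2112]
w1 (405, 250) [ 0.4974 -0.4608  0.2233]
top {'c': array([ 538., -414.]), 'size': array([49.8, 54.1]), 'ang': -5.5, 'z': array([25., 25., 25.]), 'n': 6661}
[ 0.90805199 -0.07981569  0.19352545] [ 0.50185061 -0.40936112  0.00548523] 0.0 [ 0.57479483 -0.41627005  0.20391989]
```

Run:
```python
from h import *
f=load('w2')
for u in (275,287,293,297,345,355,362):
    print(u,[(v,*(dep(f,u,v)*1000).round(0).astype(int)) for v in range(222,262,4)])
im=f['color'][210:350,230:410,::-1]; cv2.imwrite('pics/c3.png',cv2.resize(im,None,fx=4,fy=4,interpolation=2))
```

```text
275 [(222, np.int64(507), np.int64(-376), np.int64(0)), (226, np.int64(504), np.int64(-375), np.int64(0)), (230, np.int64(501), np.int64(-375), np.int64(0)), (234, np.int64(498), np.int64(-374), np.int64(0)), (238, np.int64(495), np.int64(-374), np.int64(0)), (242, np.int64(514), np.int64(-385), np.int64(56)), (246, np.int64(514), np.int64(-386), np.int64(62)), (250, np.int64(514), np.int64(-387), np.int64(67)), (254, np.int64(514), np.int64(-387), np.int64(71)), (258, np.int64(538), np.int64(-399), np.int64(126))]
287 [(222, np.int64(515), np.int64(-388), np.int64(25)), (226, np.int64(512), np.int64(-388), np.int64(25)), (230, np.int64(509), np.int64(-388), np.int64(25)), (234, np.int64(514), np.int64(-391), np.int64(45)), (238, np.int64(513), np.int64(-391), np.int64(50)), (242, np.int64(514), np.int64(-392), np.int64(56)), (246, np.int64(513), np.int64(-392), np.int64(62)), (250, np.int64(513), np.int64(-393), np.int64(67)), (254, np.int64(513), np.int64(-393), np.int64(71)), (258, np.int64(514), np.int64(-394), np.int64(76))]
293 [(222, np.int64(514), np.int64(-392), np.int64(25)
[... 1866 characters left out ...]
4(-429), np.int64(61)), (250, np.int64(510), np.int64(-428), np.int64(67)), (254, np.int64(510), np.int64(-427), np.int64(71)), (258, np.int64(510), np.int64(-427), np.int64(75))]
362 [(222, np.int64(501), np.int64(-440), np.int64(0)), (226, np.int64(498), np.int64(-440), np.int64(0)), (230, np.int64(495), np.int64(-440), np.int64(0)), (234, np.int64(491), np.int64(-440), np.int64(0)), (238, np.int64(510), np.int64(-434), np.int64(51)), (242, np.int64(510), np.int64(-433), np.int64(56)), (246, np.int64(510), np.int64(-432), np.int64(61)), (250, np.int64(510), np.int64(-432), np.int64(66)), (254, np.int64(510), np.int64(-431), np.int64(71)), (258, np.int64(510), np.int64(-430), np.int64(76))]
```

View pics/c3.png

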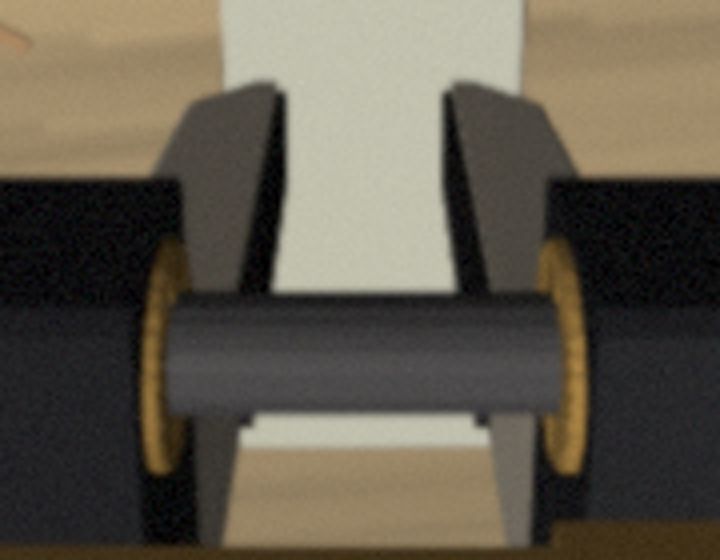

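The crop shows the fingertips ending at z≈43 mm over the stone, while the reported TCP is at 5.5 mm. The real tips are therefore about 37 mm short of the reported TCP, and nothing has been touched. I'll open, go down gradually with force checks, and close.

```bash
N='[0,0,0]'
python3 -m inch '{"travel":[[0,0,0],[0,0,0],[0,0,0],[0,0,0],[0,0,0]],"twist":[[0,0,0],[0,0,0],[0,0,0],[0,0,0],[0,0,0]],"fingers":[1,1,1,1,1]}'
python3 -m inch '{"travel":[[0,0,0],[0,0,0],[0,0,0.04],[0,0,0.08],[0,0,0.12]],"twist":[[0,0,0],[0,0,0],[0,0,0],[0,0,0],[0,0,0]],"fingers":[1,1,1,1,1]}'
python3 -m inch '{"travel":[[0,0,0.03],[0,0,0.06],[0,0,0.09],[0,0,0.11],[0,0,0.12]],"twist":[[0,0,0],[0,0,0],[0,0,0],[0,0,0],[0,0,0]],"fingers":[1,1,1,1,1]}'
```

```text
time_s: 4.58
eef_pos: [0.5018, -0.4094, 0.0055]
tool_rot: [0.999, -0.048, 0.0, 0.0]
wrist_force: [0.7, 0.4, 1.0]
opening: 0.74
grip_force: 0.0
time_s: 5.2
eef_pos: [0.5017, -0.4093, -0.0132]
tool_rot: [0.999, -0.048, -0.0, -0.0]
wrist_force: [0.3, -0.9, -0.3]
opening: 0.998
grip_force: 0.0
time_s: 5.82
eef_pos: [0.5018, -0.4093, -0.0307]
tool_rot: [0.999, -0.048, -0.0, -0.0]
wrist_force: [-0.3, 0.2, 1.2]
opening: 1.003
grip_force: 0.0
```

```bash
python3 -m inch '{"travel":[[0,0,0],[0,0,0],[0,0,0],[0,0,0],[0,0,0]],"twist":[[0,0,0],[0,0,0],[0,0,0],[0,0,0],[0,0,0]],"fingers":[-1,-1,-1,-1,-1]}'
python3 -m inch '{"travel":[[0,0,0],[0,0,0],[0,0,0],[0,0,0],[0,0,-0.02]],"twist":[[0,0,0],[0,0,0],[0,0,0],[0,0,0],[0,0,0]],"fingers":[-1,-1,-1,-1,-1]}'
```

```text
time_s: 6.45
eef_pos: [0.5019, -0.4095, -0.0304]
tool_rot: [0.999, -0.048, 0.0, 0.0]
wrist_force: [-0.7, -1.2, 0.1]
opening: 0.537
grip_force: 30.0
time_s: 7.08
eef_pos: [0.5013, -0.4087, -0.0281]
tool_rot: [0.999, -0.048, -0.001, -0.001]
wrist_force: [0.1, 0.2, -3.4]
opening: 0.534
grip_force: 30.0
```

```bash
python3 -m inch '{"travel":[[0,0,-0.1],[0,0,-0.35],[0,0,-0.6],[0,0,-0.8],[0,0,-0.8]],"twist":[[0,0,0],[0,0,0],[0,0,0],[0,0,0],[0,0,0]],"fingers":[-1,-1,-1,-1,-1]}'
python3 - <<'E'
from h import *
plan(567,-51,90,9.6)
E
```

```text
time_s: 7.7
eef_pos: [0.5029, -0.4102, 0.0953]
tool_rot: [0.999, -0.048, 0.002, 0.001]
wrist_force: [-0.1, -0.6, -4.4]
opening: 0.535
grip_force: 30.0
t 7.7 at [ 502.9 -410.2   95.3] yaw -5.5 travel [ 0.198 -2.424  0.029] twist [ 0.001 -0.001 -0.084] open 0.535
```

```bash
python3 -m inch '{"travel":[[0.02,-0.2,0],[0.05,-0.5,0],[0.07,-0.8,0],[0.08,-0.9,0],[0.08,-0.9,0]],"twist":[[0,0,0],[0,0,0],[0,0,0],[0,0,0],[0,0,0]],"fingers":[-1,-1,-1,-1,-1]}'
python3 -m inch '{"travel":[[0.02,-0.2,0],[0.05,-0.5,0],[0.07,-0.8,0],[0.07,-0.9,0],[0.07,-0.9,0]],"twist":[[0,0,0],[0,0,0],[0,0,0],[0,0,0],[0,0,0]],"fingers":[-1,-1,-1,-1,-1]}'
python3 -m inch '{"travel":[[0.02,-0.2,0],[0.05,-0.4,0],[0.05,-0.6,0],[0.05,-0.62,0],[0.05,-0.62,0]],"twist":[[0,0,-0.03],[0,0,-0.06],[0,0,-0.084],[0,0,-0.084],[0,0,-0.084]],"fingers":[-1,-1,-1,-1,-1]}'
python3 - <<'E'
from h import *
plan(567,-51,-27,9.6)
f=snap('wrist','w3')
E
```

```text
time_s: 8.32
eef_pos: [0.5265, -0.2755, 0.0918]
tool_rot: [0.999, -0.047, -0.001, -0.0]
wrist_force: [-0.3, -1.1, -4.9]
opening: 0.536
grip_force: 30.0
time_s: 8.95
eef_pos: [0.55, -0.1433, 0.0923]
tool_rot: [0.999, -0.047, -0.0, 0.0]
wrist_force: [-0.2, -0.8, -4.6]
opening: 0.536
grip_force: 30.0
time_s: 9.57
eef_pos: [0.5664, -0.0523, 0.0924]
tool_rot: [0.997, 0.083, -0.0, 0.0]
wrist_force: [-0.0, -0.4, -4.1]
opening: 0.537
grip_force: 30.0
t 9.6 at [566.4 -52.3  92.4] yaw 9.6 travel [ 0.006 -0.008  0.796] twist [ 0.  0. -0.] open 0.537
```

View pics/w3.png

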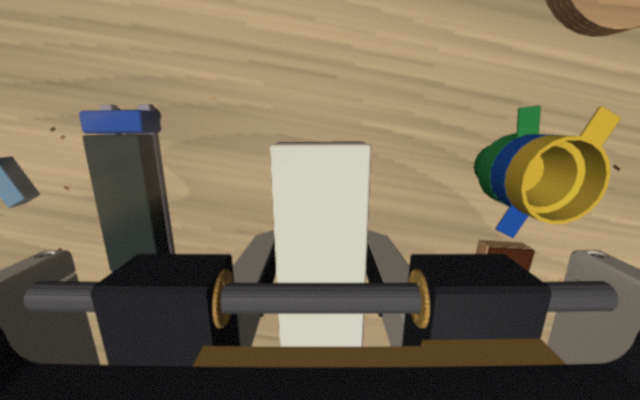

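The stone is held level and parallel to the coarse stone. The coarse stone's far corners are at (84,136) and (159,133). The cup rim ellipse spans columns 505–608 and rows 135–222, with the yellow tab end at (605,117).

```bash
python3 -m inch '{"travel":[[0,-0.005,0.2],[0,-0.005,0.45],[0,-0.005,0.6],[0,-0.005,0.68],[0,-0.005,0.7]],"twist":[[0,0,0],[0,0,0],[0,0,0],[0,0,0],[0,0,0]],"fingers":[-1,-1,-1,-1,-1]}'
python3 -m inch '{"travel":[[0,0,0.03],[0,0,0.06],[0,0,0.09],[0,0,0.105],[0,0,0.11]],"twist":[[0,0,0],[0,0,0],[0,0,0],[0,0,0],[0,0,0]],"fingers":[-1,-1,-1,-1,-1]}'
python3 - <<'E'
from h import *
plan(567,-51,-30,9.6)
f=load('w3')
a,b=atz(f,84,136,.04),atz(f,159,133,.04); print('coarse far corners',a.round(4),b.round(4),'centre',((a+b)/2-.065*np.array([.986,.167,0])).round(4))
print('cup c',atz(f,557,178,.091).round(4),dep(f,518,200).round(4),dep(f,604,160).round(4),'tab',atz(f,606,118,.091).round(4),'tabz',dep(f,603,122).round(4))
E
```

```text
time_s: 10.25
eef_pos: [0.5662, -0.0508, -0.0127]
tool_rot: [0.996, 0.084, -0.0, -0.0]
wrist_force: [0.5, -0.7, -5.1]
opening: 0.533
grip_force: 30.0
time_s: 10.88
eef_pos: [0.5662, -0.0501, -0.0291]
tool_rot: [0.996, 0.084, -0.0, 0.0]
wrist_force: [-0.1, 0.2, -5.1]
opening: 0.539
grip_force: 30.0
t 10.9 at [566.2 -50.1 -29.1] yaw 9.7 travel [0.005 0.007 0.006] twist [0. 0. 0.] open 0.539
coarse far corners [0.5953 0.1593 0.04  ] [0.6083 0.0944 0.04  ] centre [0.5377 0.116  0.04  ]
cup c [ 0.6302 -0.2128  0.091 ] [ 0.6091 -0.1945  0.0853] [ 0.6483 -0.2414  0.0915] tab [ 0.6756 -0.2315  0.091 ] tabz [ 0.6729 -0.2317  0.0897]
```

```bash
python3 -m inch '{"travel":[[0,0,0.005],[0,0,0.01],[0,0,0.012],[0,0,0.012],[0,0,0.012]],"twist":[[0,0,0],[0,0,0],[0,0,0],[0,0,0],[0,0,0]],"fingers":[-1,-1,-1,-1,-1]}'
python3 -m inch '{"travel":[[0,0,0],[0,0,0],[0,0,0],[0,0,0],[0,0,0]],"twist":[[0,0,0],[0,0,0],[0,0,0],[0,0,0],[0,0,0]],"fingers":[0.2,0.4,0.5,0.5,0.5]}'
python3 -m inch '{"travel":[[0,0,-0.1],[0,0,-0.3],[0,0,-0.6],[0,0,-0.9],[0,0,-1]],"twist":[[0,0,0],[0,0,0],[0,0,0],[0,0,0],[0,0,0]],"fingers":[0.6,0.6,0.6,0.6,0.6]}'
python3 - <<'E'
from h import *
f=snap('wrist','w4')
print('fine',rect(f,(265,100,380,300),lambda h,s,v:(s<60)&(v>120),.025))
print('coarse',rect(f,(60,60,240,290),lambda h,s,v:(s<110)&(v<85)&(h<110),.04))
plan(565,-180,110,-17)
E
```

```text
time_s: 11.5
eef_pos: [0.5662, -0.0501, -0.0305]
tool_rot: [0.996, 0.084, 0.0, 0.0]
wrist_force: [-3.0, 0.7, 4.2]
opening: 0.534
grip_force: 30.0
time_s: 12.12
eef_pos: [0.5661, -0.0501, -0.0308]
tool_rot: [0.996, 0.084, -0.0, -0.0]
wrist_force: [0.0, 0.8, 0.1]
opening: 0.748
grip_force: 0.0
time_s: 12.75
eef_pos: [0.5674, -0.0503, 0.1227]
tool_rot: [0.996, 0.084, 0.002, 0.001]
wrist_force: [-1.2, -0.1, -0.4]
opening: 0.797
grip_force: 0.0
fine {'c': array([564.8, -50.5]), 'size': array([ 50.3, 130. ]), 'ang': 9.9, 'z': array([25., 25., 25.]), 'n': 5660}
coarse {'c': array([513.3, 157.1]), 'size': array([148.6, 173.7]), 'ang': 8.6, 'z': array([ 39.,  40., 254.]), 'n': 9136}
t 12.8 at [567.5 -50.3 122.9] yaw 9.7 travel [-0.162  0.85   0.087] twist [ 0.    -0.002  0.148] open 0.796
```

View pics/w4.png

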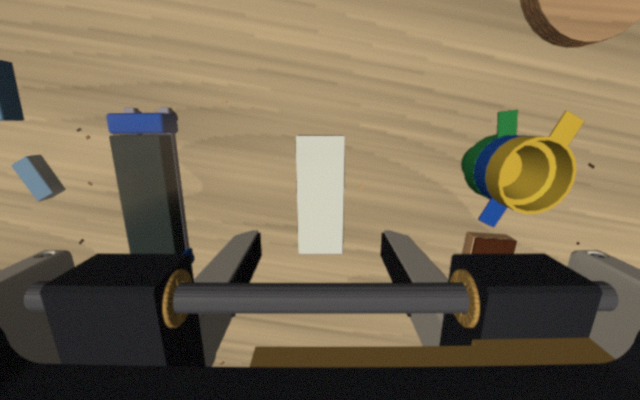

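Fine stone is down at (565,-50), flat. The cup is on the right with its rim around (523,175), and the coarse stone is on the left. I'll fix the coarse stone's centre from depth, then go to the cup.

```bash
cat >> h.py <<'E'
def cloud(f,box,z0,z1,st=1):
    u0,v0,u1,v1=box; g=np.mgrid[v0:v1:st,u0:u1:st].reshape(2,-1); d=f['range_z'][g[0],g[1]]
    p=cv2.undistortPoints(g[::-1].T.astype(float)[:,None],f['mtx'],f['dist'])[:,0]
    P=np.c_[p*d[:,None],d]@f['extrinsics'][:3,:3].T+f['extrinsics'][:3,3]
    return P[(P[:,2]>z0)&(P[:,2]<z1)&(d>0)]
E
python3 - <<'E'
from h import *
f=load('w4'); P=cloud(f,(95,100,240,250),.038,.043)
a=np.array([np.cos(np.radians(9.7)),np.sin(np.radians(9.7))]); n=np.array([-a[1],a[0]])
print('along',np.percentile(P[:,:2]@a,[.5,99.5]),'across',np.percentile(P[:,:2]@n,[.5,99.5]))
f0=load('top0'); P=cloud(f0,(245,165,295,245),.0375,.043)
print('top along',np.percentile(P[:,:2]@a,[1,99]),'across',np.percentile(P[:,:2]@n,[1,99]),a,n)
P=cloud(f,(440,90,600,240),.086,.095); print('rim',np.percentile(P[:,0],[1,99]),np.percentile(P[:,1],[1,99]),len(P))
# circle fit to rim w/o tab
c=np.array([.628,-.216]); Q=P[:,:2]
for _ in range(8):
    d=Q-c; r=np.hypot(*d.T); k=(r<.035)&(r>.027); q=Q[k]; A=np.c_[2*q,np.ones(len(q))]; s=np.linalg.lstsq(A,(q**2).sum(1),rcond=None)[0]; c=s[:2]
t=Q[(np.hypot(*(Q-c).T)>.038)].mean(0); print('cup',c,'R',np.sqrt(s[2]+c@c),'tab ang',np.degrees(np.arctan2(*(t-c)[::-1])),'zmed',np.median(P[:,2]),np.percentile(P[:,2],95))
plan(c[0]*1000,c[1]*1000,110,np.degrees(np.arctan2(*(t-c)[::-1])))
E
```

```text
along [0.49601066 0.61422594] across [0.00965693 0.05920853]
top along [0.46633315 0.62626224] across [0.01194316 0.06058767] [0.98570347 0.16848938] [-0.16848938  0.98570347]
rim [0.59785938 0.68055656] [-0.25099348 -0.18773501] 2054
cup [ 0.62919463 -0.21915477] R 0.030851450544855122 tab ang -15.78234548951187 zmed 0.09013150082940609 0.091812314352275
t 12.8 at [567.5 -50.3 122.9] yaw 9.7 travel [0.216 1.179 0.089] twist [ 0.    -0.002  0.141] open 0.796
```

```bash
python3 -m inch '{"travel":[[0.05,0.2,0],[0.1,0.5,0],[0.15,0.8,0],[0.216,0.9,0],[0.216,0.9,0]],"twist":[[0,0,0],[0,0,0],[0,0,0],[0,0,0],[0,0,0]],"fingers":[1,1,1,1,1]}'
python3 -m inch '{"travel":[[0,0.15,0],[0,0.28,0],[0,0.28,0],[0,0.28,0],[0,0.28,0]],"twist":[[0,0,0.05],[0,0,0.1],[0,0,0.141],[0,0,0.141],[0,0,0.141]],"fingers":[1,1,1,1,1]}'
python3 - <<'E'
from h import *
plan(629,-219,41,-15.8)
f=snap('wrist','w5')
E
```

```text
time_s: 13.42
eef_pos: [0.6203, -0.1783, 0.1176]
tool_rot: [0.996, 0.084, -0.001, -0.0]
wrist_force: [-0.9, 0.4, 0.1]
opening: 1.0
grip_force: 0.0
time_s: 14.05
eef_pos: [0.6275, -0.2184, 0.1189]
tool_rot: [0.991, -0.135, -0.0, -0.0]
wrist_force: [0.6, 0.4, 0.4]
opening: 1.005
grip_force: 0.0
t 14.1 at [ 627.5 -218.4  118.9] yaw -15.5 travel [0.011 0.001 0.52 ] twist [-0.     0.     0.002] open 1.005
```

View pics/w5.png

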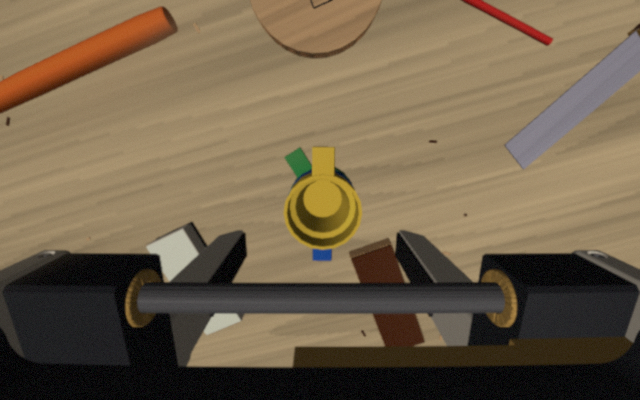

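The yellow cup is centred between the fingers, with its rim at (322,210) and the tab pointing straight up, so the grasp is square. Going down and closing.

```bash
python3 -m inch '{"travel":[[0.01,0,0.2],[0.01,0,0.35],[0.01,0,0.45],[0.01,0,0.5],[0.01,0,0.52]],"twist":[[0,0,0],[0,0,0],[0,0,0],[0,0,0],[0,0,0]],"fingers":[1,1,1,1,1]}'
python3 -m inch '{"travel":[[0,0,0],[0,0,0],[0,0,0],[0,0,0],[0,0,0]],"twist":[[0,0,0],[0,0,0],[0,0,0],[0,0,0],[0,0,0]],"fingers":[0.8,0.4,0,-1,-1]}'
python3 -m inch '{"travel":[[0,0,0],[0,0,-0.02],[0,0,-0.05],[0,0,-0.08],[0,0,-0.1]],"twist":[[0,0,0],[0,0,0],[0,0,0],[0,0,0],[0,0,0]],"fingers":[-1,-1,-1,-1,-1]}'
python3 -c "
from h import *
snap('wrist','w6')"
```

```text
time_s: 14.72
eef_pos: [0.6294, -0.2196, 0.0413]
tool_rot: [0.991, -0.137, 0.0, 0.0]
wrist_force: [0.3, -0.5, 0.9]
opening: 1.0
grip_force: 0.0
time_s: 15.35
eef_pos: [0.6294, -0.2197, 0.0415]
tool_rot: [0.991, -0.137, 0.0, 0.0]
wrist_force: [-0.4, 0.8, 2.4]
opening: 0.687
grip_force: 30.0
time_s: 15.98
eef_pos: [0.6293, -0.2196, 0.0566]
tool_rot: [0.991, -0.137, 0.0, 0.0]
wrist_force: [-0.2, 0.3, -1.1]
opening: 0.687
grip_force: 30.0
```

View pics/w6.png

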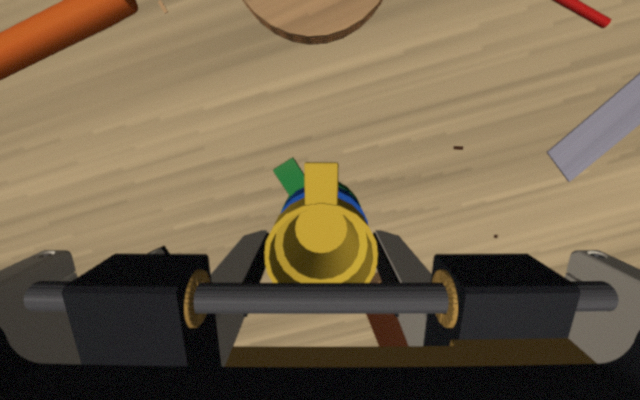

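The yellow cup is lifted alone by 15 mm; the blue and green cups stay below. Lifting on and carrying it over.

```bash
python3 -m inch '{"travel":[[0,0,-0.1],[0,0,-0.25],[0,0,-0.4],[0,0,-0.5],[0,0,-0.5]],"twist":[[0,0,0],[0,0,0],[0,0,0],[0,0,0],[0,0,0]],"fingers":[-1,-1,-1,-1,-1]}'
python3 - <<'E'
from h import *
plan(677,59,60,-15.8)
f=snap('top','t1'); im=f['color'][110:250,350:490,::-1]
P=cloud(f,(370,120,430,190),.066,.074); print('blue rim',len(P),P.mean(0) if len(P) else '')
P=cloud(f,(370,120,430,190),.010,.9); print(np.percentile(P[:,2],[50,90,99]))
E
```

```text
time_s: 16.65
eef_pos: [0.6298, -0.2198, 0.1325]
tool_rot: [0.991, -0.137, 0.001, 0.0]
wrist_force: [-0.0, 0.1, -0.9]
opening: 0.686
grip_force: 30.0
t 16.6 at [ 629.8 -219.8  132.5] yaw -15.7 travel [-0.202 -1.875  0.483] twist [ 0.    -0.001  0.   ] open 0.686
blue rim 0 
[0.59016581 0.62297574 0.63459093]
```

```bash
python3 -m inch '{"travel":[[-0.02,-0.2,0],[-0.05,-0.5,0],[-0.08,-0.75,0],[-0.1,-0.9,0],[-0.1,-0.9,0]],"twist":[[0,0,0],[0,0,0],[0,0,0],[0,0,0],[0,0,0]],"fingers":[-1,-1,-1,-1,-1]}'
python3 -m inch '{"travel":[[-0.02,-0.2,0],[-0.05,-0.5,0],[-0.08,-0.8,0.1],[-0.1,-0.95,0.3],[-0.1,-0.97,0.45]],"twist":[[0,0,0],[0,0,0],[0,0,0],[0,0,0],[0,0,0]],"fingers":[-1,-1,-1,-1,-1]}'
python3 - <<'E'
from h import *
plan(677,59,3,-15.8)
f=snap('scene','s1'); im=f['color'][90:310,170:420,::-1]; cv2.imwrite('pics/c4.png',cv2.resize(im,None,fx=2.4,fy=2.4))
E
```

```text
time_s: 17.32
eef_pos: [0.6512, -0.0846, 0.1306]
tool_rot: [0.991, -0.136, -0.0, -0.0]
wrist_force: [0.1, 0.4, -0.2]
opening: 0.686
grip_force: 30.0
time_s: 17.95
eef_pos: [0.6761, 0.0588, 0.0621]
tool_rot: [0.991, -0.136, -0.001, 0.0]
wrist_force: [0.2, 0.5, -1.3]
opening: 0.688
grip_force: 30.0
t 17.9 at [676.1  58.8  62.1] yaw -15.7 travel [ 0.006 -0.003  0.394] twist [0.    0.    0.001] open 0.688
```

View pics/c4.png

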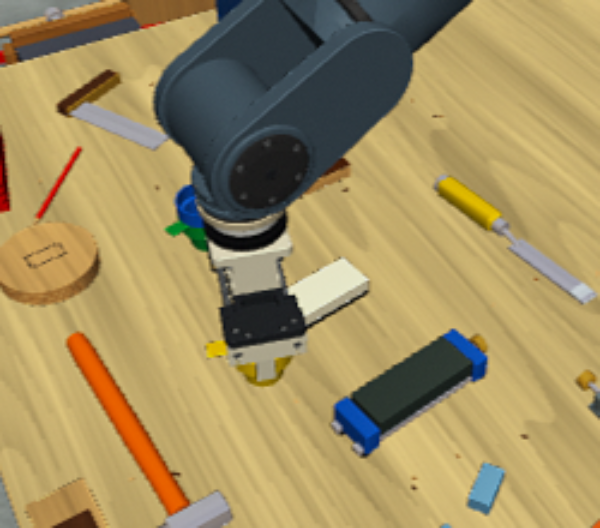

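The scene crop shows the yellow cup held upright and the blue and green cups standing where they were (left of the wrist at (190,215)). Setting the cup down.

```bash
python3 -m inch '{"travel":[[0,0,0.12],[0,0,0.24],[0,0,0.33],[0,0,0.38],[0,0,0.395]],"twist":[[0,0,0],[0,0,0],[0,0,0],[0,0,0],[0,0,0]],"fingers":[-1,-1,-1,-1,-1]}'
python3 -m inch '{"travel":[[0,0,0.005],[0,0,0.01],[0,0,0.015],[0,0,0.015],[0,0,0.015]],"twist":[[0,0,0],[0,0,0],[0,0,0],[0,0,0],[0,0,0]],"fingers":[-1,-1,-1,-1,-1]}'
```

```text
time_s: 18.62
eef_pos: [0.6763, 0.0585, 0.0041]
tool_rot: [0.991, -0.137, -0.0, 0.0]
wrist_force: [-0.2, -0.9, -0.1]
opening: 0.685
grip_force: 30.0
time_s: 19.25
eef_pos: [0.6764, 0.0585, 0.0023]
tool_rot: [0.991, -0.137, 0.0, -0.0]
wrist_force: [-0.0, -0.2, -0.0]
opening: 0.685
grip_force: 30.0
```

```bash
python3 -m inch '{"travel":[[0,0,0.005],[0,0,0.01],[0,0,0.012],[0,0,0.012],[0,0,0.012]],"twist":[[0,0,0],[0,0,0],[0,0,0],[0,0,0],[0,0,0]],"fingers":[-1,-1,-1,-1,-1]}'
python3 -m inch '{"travel":[[0,0,0],[0,0,0],[0,0,0],[0,0,0],[0,0,0]],"twist":[[0,0,0],[0,0,0],[0,0,0],[0,0,0],[0,0,0]],"fingers":[0.5,0.7,0.9,0.9,0.9]}'
python3 -m inch '{"travel":[[0,0,-0.1],[0,0,-0.3],[0,0,-0.55],[0,0,-0.8],[0,0,-0.9]],"twist":[[0,0,0],[0,0,0],[0,0,0],[0,0,0],[0,0,0]],"fingers":[0.9,0.9,0.9,0.9,0.9]}'
python3 - <<'E'
from h import *
f=snap('wrist','w7'); P=cloud(f,(200,100,440,290),.045,.056)
c=np.array([.677,.059]); Q=P[:,:2]
for _ in range(8):
    d=Q-c; r=np.hypot(*d.T); k=(r<.035)&(r>.027); q=Q[k]; A=np.c_[2*q,np.ones(len(q))]; s=np.linalg.lstsq(A,(q**2).sum(1),rcond=None)[0]; c=s[:2]
print('cup',c,'R',np.sqrt(s[2]+c@c),len(q),np.percentile(P[:,2],[5,50,95]), 'rim plane', np.linalg.lstsq(np.c_[P[:,:2],np.ones(len(P))],P[:,2],rcond=None)[0])
plan(442,371,130,16)
E
```

```text
time_s: 19.88
eef_pos: [0.6764, 0.0585, 0.0005]
tool_rot: [0.991, -0.137, 0.0, -0.0]
wrist_force: [-1.7, -0.4, 2.3]
opening: 0.687
grip_force: 30.0
time_s: 20.5
eef_pos: [0.6763, 0.0585, 0.0004]
tool_rot: [0.991, -0.137, -0.0, -0.0]
wrist_force: [-0.1, 0.5, 0.5]
opening: 0.948
grip_force: 0.0
time_s: 21.12
eef_pos: [0.6774, 0.0586, 0.1386]
tool_rot: [0.991, -0.137, 0.002, -0.0]
wrist_force: [-0.8, 0.2, -0.5]
opening: 0.949
grip_force: 0.0
cup [0.67685345 0.05873278] R 0.030864779832092043 709 [0.04705782 0.04948898 0.0509155 ] rim plane [-0.00215585  0.0021173   0.05068105]
t 21.2 at [677.6  58.6 139.2] yaw -15.7 travel [-2.077 -1.579  0.054] twist [-0.    -0.001 -0.176] open 0.947
```

```bash
python3 -m inch '{"travel":[[-0.2,-0.15,0],[-0.45,-0.34,0],[-0.65,-0.5,0],[-0.85,-0.65,0],[-0.85,-0.65,0]],"twist":[[0,0,0],[0,0,0],[0,0,0],[0,0,0],[0,0,0]],"fingers":[1,1,1,1,1]}'
python3 -m inch '{"travel":[[-0.2,-0.15,0],[-0.45,-0.34,0],[-0.65,-0.5,0],[-0.85,-0.65,0],[-0.85,-0.65,0]],"twist":[[0,0,0],[0,0,0],[0,0,0],[0,0,0],[0,0,0]],"fingers":[1,1,1,1,1]}'
python3 -m inch '{"travel":[[-0.2,-0.15,0],[-0.36,-0.28,0],[-0.36,-0.28,0],[-0.36,-0.28,0],[-0.36,-0.28,0]],"twist":[[0,0,-0.04],[0,0,-0.08],[0,0,-0.12],[0,0,-0.176],[0,0,-0.176]],"fingers":[1,1,1,1,1]}'
python3 - <<'E'
from h import *
f=snap('wrist','w8')
print('med',rect(f,(240,80,400,270),lambda h,s,v:(s>150)&(h<12),.025))
P=cloud(f,(240,80,400,290),.022,.028); r=cv2.minAreaRect((P[:,:2]*1000).astype(np.float32)); print(r)
plan(442,371,-30,16)
E
```

```text
time_s: 21.8
eef_pos: [0.5784, 0.1884, 0.1345]
tool_rot: [0.991, -0.136, -0.001, 0.0]
wrist_force: [0.1, -0.7, -0.8]
opening: 1.0
grip_force: 0.0
time_s: 22.42
eef_pos: [0.4829, 0.3161, 0.1347]
tool_rot: [0.991, -0.136, -0.0, 0.0]
wrist_force: [0.8, 0.1, -0.3]
opening: 1.0
grip_force: 0.0
time_s: 23.05
eef_pos: [0.444, 0.3694, 0.1349]
tool_rot: [0.99, 0.138, -0.0, 0.0]
wrist_force: [0.0, -0.2, -0.2]
opening: 0.998
grip_force: 0.0
med {'c': array([444.5, 372.7]), 'size': array([ 49.3, 128.1]), 'ang': 15.9, 'z': array([25., 25., 25.]), 'n': 5140}
((418.6156005859375, 355.5600280761719), (198.3556671142578, 85.02571105957031), 33.48502731323242)
t 23.1 at [443.9 369.6 135. ] yaw 15.7 travel [-0.009 -0.013  1.1  ] twist [ 0.     0.    -0.002] open 1.001
```

```bash
python3 -m inch '{"travel":[[0.01,-0.018,0.25],[0.01,-0.018,0.5],[0.01,-0.018,0.75],[0.01,-0.018,0.9],[0.01,-0.018,0.95]],"twist":[[0,0,0],[0,0,0],[0,0,0],[0,0,0],[0,0,0]],"fingers":[1,1,1,1,1]}'
python3 -m inch '{"travel":[[0,0,0.04],[0,0,0.08],[0,0,0.12],[0,0,0.145],[0,0,0.15]],"twist":[[0,0,0],[0,0,0],[0,0,0],[0,0,0],[0,0,0]],"fingers":[1,1,1,1,1]}'
python3 -m inch '{"travel":[[0,0,0],[0,0,0],[0,0,0],[0,0,0],[0,0,0]],"twist":[[0,0,0],[0,0,0],[0,0,0],[0,0,0],[0,0,0]],"fingers":[-1,-1,-1,-1,-1]}'
python3 -m inch '{"travel":[[0,0,0],[0,0,0],[0,0,-0.1],[0,0,-0.3],[0,0,-0.5]],"twist":[[0,0,0],[0,0,0],[0,0,0],[0,0,0],[0,0,0]],"fingers":[-1,-1,-1,-1,-1]}'
python3 -c "
from h import *
plan(552,37.5,120,9.7)"
```

```text
time_s: 23.72
eef_pos: [0.4437, 0.3726, -0.0085]
tool_rot: [0.991, 0.137, -0.001, 0.001]
wrist_force: [-0.3, -1.0, 0.5]
opening: 0.998
grip_force: 0.0
time_s: 24.35
eef_pos: [0.4438, 0.3734, -0.0298]
tool_rot: [0.99, 0.139, -0.0, 0.0]
wrist_force: [-0.2, -0.3, 0.0]
opening: 1.0
grip_force: 0.0
time_s: 24.98
eef_pos: [0.4439, 0.3734, -0.0296]
tool_rot: [0.99, 0.139, 0.0, 0.0]
wrist_force: [0.1, -0.3, -0.1]
opening: 0.534
grip_force: 30.0
time_s: 25.6
eef_pos: [0.4436, 0.3733, 0.0468]
tool_rot: [0.99, 0.139, -0.0, 0.0]
wrist_force: [-0.5, -0.3, -2.6]
opening: 0.537
grip_force: 30.0
t 25.6 at [443.6 373.3  46.8] yaw 16.0 travel [ 0.079  2.351 -0.488] twist [0.    0.    0.035] open 0.537
```

```bash
python3 -m inch '{"travel":[[0,0,-0.2],[0.01,0.1,-0.45],[0.02,0.35,-0.49],[0.03,0.65,-0.49],[0.03,0.8,-0.49]],"twist":[[0,0,0],[0,0,0],[0,0,0],[0,0,0],[0,0,0]],"fingers":[-1,-1,-1,-1,-1]}'
python3 -m inch '{"travel":[[0.01,0.2,0],[0.02,0.5,0],[0.03,0.75,0],[0.03,0.9,0],[0.03,0.9,0]],"twist":[[0,0,0],[0,0,0],[0,0,0],[0,0,0],[0,0,0]],"fingers":[-1,-1,-1,-1,-1]}'
python3 -m inch '{"travel":[[0,0.2,0],[0.02,0.45,0],[0.02,0.65,0],[0.02,0.65,0],[0.02,0.65,0]],"twist":[[0,0,0.01],[0,0,0.02],[0,0,0.035],[0,0,0.035],[0,0,0.035]],"fingers":[-1,-1,-1,-1,-1]}'
python3 -c "
from h import *
plan(551,37.5,-28,9.7)"
```

```text
time_s: 26.22
eef_pos: [0.4814, 0.2575, 0.1197]
tool_rot: [0.99, 0.138, 0.0, 0.0]
wrist_force: [0.4, 0.2, -3.0]
opening: 0.536
grip_force: 30.0
time_s: 26.85
eef_pos: [0.5228, 0.1297, 0.1195]
tool_rot: [0.99, 0.138, 0.0, -0.0]
wrist_force: [0.2, -0.1, -3.7]
opening: 0.536
grip_force: 30.0
time_s: 27.48
eef_pos: [0.5519, 0.0389, 0.119]
tool_rot: [0.996, 0.085, -0.0, -0.0]
wrist_force: [0.3, -0.5, -3.5]
opening: 0.534
grip_force: 30.0
t 27.5 at [551.9  38.9 119. ] yaw 9.7 travel [-0.007  0.008  0.98 ] twist [-0.  0.  0.] open 0.534
```

```bash
python3 -m inch '{"travel":[[-0.007,0.008,0.2],[-0.007,0.008,0.45],[-0.007,0.008,0.7],[-0.007,0.008,0.82],[-0.007,0.008,0.86]],"twist":[[0,0,0],[0,0,0],[0,0,0],[0,0,0],[0,0,0]],"fingers":[-1,-1,-1,-1,-1]}'
python3 -m inch '{"travel":[[0,0,0.03],[0,0,0.06],[0,0,0.09],[0,0,0.115],[0,0,0.125]],"twist":[[0,0,0],[0,0,0],[0,0,0],[0,0,0],[0,0,0]],"fingers":[-1,-1,-1,-1,-1]}'
python3 -m inch '{"travel":[[0,0,0.003],[0,0,0.006],[0,0,0.008],[0,0,0.008],[0,0,0.008]],"twist":[[0,0,0],[0,0,0],[0,0,0],[0,0,0],[0,0,0]],"fingers":[-1,-1,-1,-1,-1]}'
```

```text
time_s: 28.1
eef_pos: [0.5512, 0.0371, -0.0105]
tool_rot: [0.996, 0.085, -0.0, -0.0]
wrist_force: [-0.1, 0.3, -3.3]
opening: 0.533
grip_force: 30.0
time_s: 28.72
eef_pos: [0.5514, 0.0364, -0.0291]
tool_rot: [0.996, 0.084, -0.0, -0.0]
wrist_force: [-0.5, -0.7, -2.4]
opening: 0.537
grip_force: 30.0
time_s: 29.35
eef_pos: [0.5515, 0.0364, -0.0296]
tool_rot: [0.996, 0.084, 0.0, 0.0]
wrist_force: [-3.6, 0.4, 5.3]
opening: 0.535
grip_force: 30.0
```

Contact (+5 N). Releasing and rising; then on to the nagura at about (615,300), yaw 8.8°.

```bash
python3 -m inch '{"travel":[[0,0,0],[0,0,0],[0,0,0],[0,0,0],[0,0,0]],"twist":[[0,0,0],[0,0,0],[0,0,0],[0,0,0],[0,0,0]],"fingers":[0.2,0.4,0.5,0.5,0.5]}'
python3 -m inch '{"travel":[[0,0,-0.1],[0,0,-0.3],[0,0,-0.6],[0,0,-0.9],[0,0,-1]],"twist":[[0,0,0],[0,0,0],[0,0,0],[0,0,0],[0,0,0]],"fingers":[0.5,0.5,0.5,0.5,0.5]}'
python3 - <<'E'
from h import *
f=snap('wrist','w9')
print('med',rect(f,(240,80,400,270),lambda h,s,v:(s>150)&(h<12),.025))
P=cloud(f,(380,80,470,250),.022,.028); print('fine',cv2.minAreaRect((P[:,:2]*1000).astype(np.float32)))
plan(615,300,120,8.8)
E
```

```text
time_s: 29.98
eef_pos: [0.5514, 0.0365, -0.0301]
tool_rot: [0.996, 0.084, 0.0, -0.0]
wrist_force: [0.2, 0.2, 0.6]
opening: 0.748
grip_force: 0.0
time_s: 30.6
eef_pos: [0.5527, 0.0364, 0.1234]
tool_rot: [0.996, 0.084, 0.002, 0.0]
wrist_force: [0.1, -0.3, 0.1]
opening: 0.75
grip_force: 0.0
med {'c': array([552.2,  36.5]), 'size': array([ 49.1, 127.5]), 'ang': 9.7, 'z': array([25., 25., 25.]), 'n': 5451}
fine ((566.8919677734375, -50.343910217285156), (124.05032348632812, 50.98630142211914), 9.81077766418457)
t 30.6 at [552.8  36.4 123.6] yaw 9.7 travel [ 0.704 -1.663  0.026] twist [ 0.    -0.001  0.005] open 0.75
```

```bash
python3 -m inch '{"travel":[[0.08,-0.2,0],[0.2,-0.5,0],[0.3,-0.75,0],[0.35,-0.85,0],[0.35,-0.85,0]],"twist":[[0,0,0],[0,0,0],[0,0,0],[0,0,0],[0,0,0]],"fingers":[0.5,0.5,0.5,0.5,0.5]}'
python3 -m inch '{"travel":[[0.08,-0.2,0],[0.2,-0.5,0],[0.3,-0.7,0],[0.35,-0.81,0],[0.35,-0.81,0]],"twist":[[0,0,0],[0,0,0],[0,0,0.005],[0,0,0.005],[0,0,0.005]],"fingers":[0.5,0.5,0.5,0.5,0.5]}'
python3 - <<'E'
from h import *
f=snap('wrist','w10')
print('nag',rect(f,(240,80,400,250),lambda h,s,v:(h>85)&(h<115)&(s>70),.024))
plan(615,300,-30,8.8)
E
```

```text
time_s: 31.28
eef_pos: [0.5814, 0.1711, 0.119]
tool_rot: [0.996, 0.085, -0.001, 0.0]
wrist_force: [-0.6, -1.6, -0.4]
opening: 0.75
grip_force: 0.0
time_s: 31.9
eef_pos: [0.6131, 0.299, 0.1195]
tool_rot: [0.997, 0.077, -0.0, 0.0]
wrist_force: [0.2, -0.2, 0.2]
opening: 0.749
grip_force: 0.0
nag {'c': array([619.9, 302.5]), 'size': array([26.9, 57.9]), 'ang': 9.3, 'z': array([24., 24., 24.]), 'n': 1438}
t 31.9 at [613.1 298.3 119.6] yaw 8.7 travel [ 0.015 -0.01   0.997] twist [ 0.  0. -0.] open 0.751
```

View pics/w10.png

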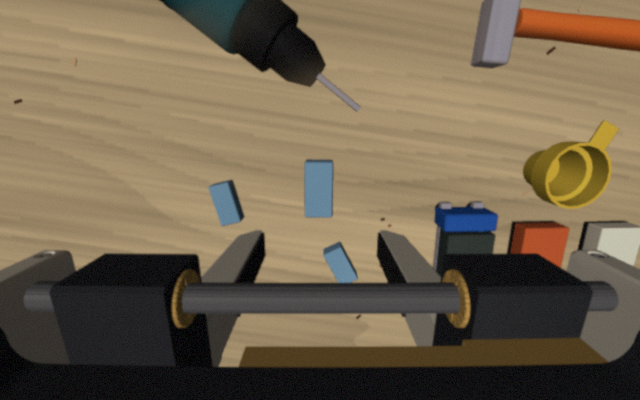

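The nagura lies at columns 304–333, rows 160–217 between the fingers. The smaller blocks at (225,203) and (340,262) are clear of the finger path.

```bash
python3 -m inch '{"travel":[[0.046,-0.018,0.2],[0.046,-0.018,0.45],[0.046,-0.018,0.68],[0.046,-0.018,0.8],[0.046,-0.018,0.84]],"twist":[[0,0,-0.003],[0,0,-0.003],[0,0,-0.003],[0,0,-0.003],[0,0,-0.003]],"fingers":[0.5,0.5,0.5,0.5,0.5]}'
python3 -m inch '{"travel":[[0,0,0.04],[0,0,0.08],[0,0,0.12],[0,0,0.13],[0,0,0.135]],"twist":[[0,0,0],[0,0,0],[0,0,0],[0,0,0],[0,0,0]],"fingers":[0.5,0.5,0.5,0.5,0.5]}'
python3 -m inch '{"travel":[[0,0,0],[0,0,0],[0,0,0],[0,0,0],[0,0,0]],"twist":[[0,0,0],[0,0,0],[0,0,0],[0,0,0],[0,0,0]],"fingers":[-1,-1,-1,-1,-1]}'
python3 -m inch '{"travel":[[0,0,0],[0,0,0],[0,0,-0.1],[0,0,-0.3],[0,0,-0.5]],"twist":[[0,0,0],[0,0,0],[0,0,0],[0,0,0],[0,0,0]],"fingers":[-1,-1,-1,-1,-1]}'
python3 -c "
from h import *
plan(565.5,-50.3,100,9.7)"
```

```text
time_s: 32.58
eef_pos: [0.6195, 0.3023, -0.0065]
tool_rot: [0.997, 0.081, -0.0, 0.0]
wrist_force: [0.4, 0.3, -0.1]
opening: 0.751
grip_force: 0.0
time_s: 33.2
eef_pos: [0.6196, 0.3033, -0.0263]
tool_rot: [0.997, 0.081, 0.0, -0.0]
wrist_force: [0.3, 0.2, 0.3]
opening: 0.746
grip_force: 0.0
time_s: 33.83
eef_pos: [0.6196, 0.3032, -0.0263]
tool_rot: [0.997, 0.081, 0.0, 0.0]
wrist_force: [-0.3, 0.2, -0.3]
opening: 0.319
grip_force: 30.0
time_s: 34.45
eef_pos: [0.6196, 0.3033, 0.0504]
tool_rot: [0.997, 0.081, 0.0, -0.0]
wrist_force: [0.0, 0.2, -1.8]
opening: 0.318
grip_force: 30.0
t 34.5 at [619.6 303.3  50.4] yaw 9.3 travel [-0.737  2.268 -0.331] twist [-0.    -0.    -0.002] open 0.318
```

```bash
python3 -m inch '{"travel":[[0,0,-0.2],[-0.03,0.1,-0.38],[-0.1,0.35,-0.38],[-0.2,0.6,-0.38],[-0.25,0.77,-0.38]],"twist":[[0,0,0],[0,0,0],[0,0,0],[0,0,0],[0,0,0]],"fingers":[-1,-1,-1,-1,-1]}'
python3 -m inch '{"travel":[[-0.06,0.2,0],[-0.15,0.45,0],[-0.22,0.65,0],[-0.25,0.77,0],[-0.25,0.77,0]],"twist":[[0,0,0],[0,0,0],[0,0,0],[0,0,0],[0,0,0]],"fingers":[-1,-1,-1,-1,-1]}'
python3 -m inch '{"travel":[[-0.06,0.2,0],[-0.15,0.45,0],[-0.22,0.65,0],[-0.24,0.73,0],[-0.24,0.73,0]],"twist":[[0,0,-0.002],[0,0,-0.002],[0,0,-0.002],[0,0,-0.002],[0,0,-0.002]],"fingers":[-1,-1,-1,-1,-1]}'
python3 -c "
from h import *
plan(565.5,-50.3,0,9.7)"
```

```text
time_s: 35.08
eef_pos: [0.6009, 0.1818, 0.1068]
tool_rot: [0.997, 0.081, 0.0, -0.0]
wrist_force: [0.4, -0.6, -1.6]
opening: 0.317
grip_force: 30.0
time_s: 35.7
eef_pos: [0.5832, 0.0626, 0.1062]
tool_rot: [0.997, 0.08, 0.0, -0.0]
wrist_force: [0.9, 0.4, -1.2]
opening: 0.316
grip_force: 30.0
time_s: 36.33
eef_pos: [0.5655, -0.0502, 0.1058]
tool_rot: [0.996, 0.084, 0.0, -0.0]
wrist_force: [0.1, -0.5, -0.7]
opening: 0.319
grip_force: 30.0
t 36.3 at [565.5 -50.2 105.8] yaw 9.6 travel [-0.     0.001  0.705] twist [-0. -0. -0.] open 0.319
```

```bash
python3 -m inch '{"travel":[[0,0,0.15],[0,0,0.35],[0,0,0.5],[0,0,0.57],[0,0,0.6]],"twist":[[0,0,0],[0,0,0],[0,0,0],[0,0,0],[0,0,0]],"fingers":[-1,-1,-1,-1,-1]}'
python3 -m inch '{"travel":[[0,0,0.02],[0,0,0.05],[0,0,0.08],[0,0,0.1],[0,0,0.105]],"twist":[[0,0,0],[0,0,0],[0,0,0],[0,0,0],[0,0,0]],"fingers":[-1,-1,-1,-1,-1]}'
python3 -m inch '{"travel":[[0,0,0.003],[0,0,0.006],[0,0,0.009],[0,0,0.009],[0,0,0.009]],"twist":[[0,0,0],[0,0,0],[0,0,0],[0,0,0],[0,0,0]],"fingers":[-1,-1,-1,-1,-1]}'
```

```text
time_s: 36.95
eef_pos: [0.5653, -0.0499, 0.0156]
tool_rot: [0.996, 0.085, -0.0, -0.0]
wrist_force: [0.3, -0.5, -0.9]
opening: 0.318
grip_force: 30.0
time_s: 37.58
eef_pos: [0.565, -0.0507, -0.0002]
tool_rot: [0.996, 0.084, -0.0, -0.0]
wrist_force: [0.1, 0.8, -1.3]
opening: 0.318
grip_force: 30.0
time_s: 38.2
eef_pos: [0.5651, -0.0507, -0.0013]
tool_rot: [0.996, 0.084, 0.0, 0.0]
wrist_force: [-0.1, -0.3, 1.2]
opening: 0.32
grip_force: 30.0
```

```bash
python3 -m inch '{"travel":[[0,0,0],[0,0,0],[0,0,0],[0,0,0],[0,0,0]],"twist":[[0,0,0],[0,0,0],[0,0,0],[0,0,0],[0,0,0]],"fingers":[-0.2,0,0.2,0.2,0.2]}'
python3 -m inch '{"travel":[[0,0,-0.1],[0,0,-0.3],[0,0,-0.6],[0,0,-0.9],[0,0,-1]],"twist":[[0,0,0],[0,0,0],[0,0,0],[0,0,0],[0,0,0]],"fingers":[0.2,0.2,0.2,0.2,0.2]}'
python3 - <<'E'
from h import *
f=snap('wrist','w11')
print('nag',rect(f,(280,80,360,250),lambda h,s,v:(h>85)&(h<115)&(s>70),.049))
print('med',rect(f,(150,80,270,250),lambda h,s,v:(s>150)&(h<12),.025))
P=cloud(f,(270,80,380,250),.022,.028); print('fine',cv2.minAreaRect((P[:,:2]*1000).astype(np.float32)))
plan(565.5,-50,200,9.7)
E
```

```text
time_s: 38.83
eef_pos: [0.5651, -0.0507, -0.0014]
tool_rot: [0.996, 0.084, -0.0, -0.0]
wrist_force: [-1.1, -0.5, 0.2]
opening: 0.601
grip_force: 0.0
time_s: 39.45
eef_pos: [0.5662, -0.0509, 0.1521]
tool_rot: [0.996, 0.084, 0.002, 0.001]
wrist_force: [-0.7, 0.3, -0.5]
opening: 0.603
grip_force: 0.0
nag {'c': array([565.2, -51.2]), 'size': array([26.8, 58.9]), 'ang': 9.0, 'z': array([49., 49., 49.]), 'n': 1357}
med {'c': array([552.6,  34.7]), 'size': array([ 51.7, 127.7]), 'ang': 9.8, 'z': array([25., 25., 25.]), 'n': 4600}
fine ((564.2957153320312, -50.41018295288086), (128.56838989257812, 50.066078186035156), 9.76113224029541)
t 39.5 at [566.3 -50.9 152.3] yaw 9.7 travel [-0.003 -0.006 -0.318] twist [ 0.001 -0.001 -0.   ] open 0.596
```

View pics/w11.png

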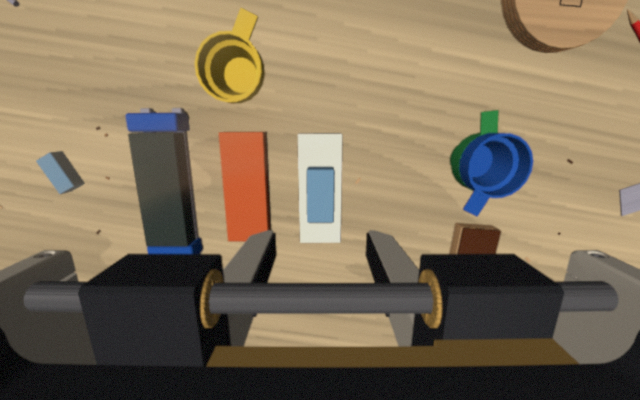

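The view shows the row as asked: coarse (165,190), medium (245,185), fine (320,188) with the nagura in the middle of it at (320,195). The yellow cup stands at (230,66) beyond the medium stone, and the blue and green cups are in place. I'll hold still for a moment and hand in.

```bash
python3 -m inch '{"travel":[[0,0,0],[0,0,0],[0,0,0],[0,0,0],[0,0,0]],"twist":[[0,0,0],[0,0,0],[0,0,0],[0,0,0],[0,0,0]],"fingers":[0.2,0.2,0.2,0.2,0.2]}'
python3 -c "
from bench import *
print(hand_in())"
```

```text
time_s: 40.12
eef_pos: [0.565, -0.0507, 0.1484]
tool_rot: [0.996, 0.084, -0.0, -0.0]
wrist_force: [-0.2, 0.2, -0.2]
opening: 0.602
grip_force: 0.0
the job is handed in; nothing more can be done
None
```

The stones, nagura and yellow cup are all set out as asked and the job was handed in at about 40 s; the final measurements were within every limit I checked, though the hand-in returned no verdict.

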